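# Unscrew the button jar at the market stall

## Task

A customer wants buttons: unscrew the knurled metal lid of the button jar held in the wooden holder, turning it anticlockwise in several twists until its thread lets go and it lifts free. Then put the lid down gently, flat and top side up, in the empty plastic basket and let go. Do not shift the full basket.

Things in the scene. Friction and masses are not known exactly. Their poses are not given: they have to be found in the camera images.
- jar: Clear round plastic jar of buttons in a wooden holder, all fixed to the stall. Origin: centre of the holder's underside, z up, on the lid's axis. Holder 130 x 110 mm (x, y), its two cheeks 50 mm high; jar body 76 mm across up to 85 mm above the stall, then a sloping shoulder to a neck 38 mm across from 95 to 127 mm.
- jar_mouth (a point): Centre of the jar's mouth, 127 mm above the stall, inside the lid at first. The neck bears a coarse right-handed thread: turned anticlockwise seen from above, the lid rises 22.5 mm per full turn (3.6 mm per radian) and is free only after about 235 degrees (4.1 rad).
- lid: Round knurled metal screw lid, 56 mm across, 32 mm high, about 60 g, open below. Origin: centre of its lower rim, z up through its top. Screwed tight at first: rim 102 mm above the stall, x axis along the jar's. A springy seal presses it up with 15 N: stiff (about 0.5 N m) for the first radian, loose after; let go part-way, it stays on the thread, with 1.5 mm of up-and-down play.
- lid_top (a point): Centre of the lid's top face, 32 mm above its rim; at first 134 mm above the stall.
- empty_basket: Loose shallow white plastic basket, empty. Origin: centre of its underside; 180 x 160 mm outside (x, y), 45 mm high, walls and floor 4 mm, so the inner floor lies 4 mm above the stall. 0.3 kg.
- full_basket: The same basket full of small boxes and rolls up to 56 mm high; leave it. Origin: centre of its underside.

How it is judged:
On the way, in this order (a step that is already met when the one before it is completed fails the run):
1. the lid has been turned about a quarter turn while still on the jar's thread (angle between the x axis of lid and the x axis of jar, either way round above 1.2 rad and z of lid in the frame of jar between 0.1 and 0.112 m and horizontal distance between lid and jar below 0.006 m), for 0.05 s.
2. the lid is lifted clear above the jar's mouth (z of lid in the frame of jar above 0.132 m), for 0.1 s.
At the end, for the whole second after the job is handed in: The lid rests flat (within 9 degrees), top side up, on the floor of the empty basket (rim within 8 mm of the inner floor), at rest and released; the basket stands upright (z of lid in the frame of empty_basket between 0 and 0.012 m and x of lid in the frame of empty_basket between -0.08 and 0.08 m and y of lid in the frame of empty_basket between -0.07 and 0.07 m and angle between lid's own z axis and vertical below 0.15 rad and angle between empty_basket's own z axis and vertical below 0.1 rad and linear speed of lid below 0.02 m/s); the robot touches nothing.
It fails at once if the full basket is shifted by more than 30 mm (distance of full_basket from where it was at the start of the episode above 0.03 m).
It fails at once if away from the jar, the lid is let go more than 40 mm above the stall (dropped, not put down) (height (world z) of lid above 0.04 m and horizontal distance between lid and jar above 0.08 m and contact force between the fingers and lid below 0.05 N and linear speed of lid above 0.3 m/s).
It also fails if it takes over 72 s, if anything falls off the work surface, if the arm or the gripper's body presses on something with over 40 N, if the wrist force passes 120 N, or if a joint passes its speed limit or range.

## Robot

A 6-joint arm with a two-finger parallel gripper is mounted at the origin on the work surface. World frame = base frame: x ahead of the robot, y to its left, z up, the work surface at z = 0. Lengths are in m, angles in rad, forces in N, time in s.
With the tool pointing down it reaches from about 0.25 to 0.775 m from the base axis. Payload 4 kg.
Tool frame: the origin (TCP) lies on the centre line of the jaws, within the pads' length; the fingertips stand 17 mm ahead of it and the grasp point (between the pads) lies 2 mm behind it; z points along the fingers, y is the line along which they close (so a half turn about z gives the same grasp; the last joint's range is limited). The gripper opens to 94 mm and grips with 3 to 60 N. Pads are 16 mm wide; open, the fingers measure 119 mm over their backs; the gripper's body (75 mm by 177 mm) begins 78 mm behind the grasp point.
Start: joints at [1.074, 0.087, 1.371, -0, 1.684, -0.103], TCP at [0.211, 0.508, 0.223] pointing down, gripper open.
Joint ranges: [-3.1, 3.1], [-0.76, 2.03], [0.27, 2.55], [-1.08, 4.22], [0.17, 2.65], [-2.57, 2.57]. Speed limits (rad/s): [2.79, 2.79, 3.14, 3.14, 3.14, 3.14].

## Interface

Orientations are given as [roll, pitch, yaw] about the fixed x, y, z axes, in that order (R = Rz(yaw) Ry(pitch) Rx(roll)).
In Python, from bench import robot gives the robot as it stands.
- The arm moves only by the tool servo_tool, never from a script. Its argument "plan" is a list of rows, each a list of 7 numbers: the shift along the tool's x, y, z normalised to -1 to 1, where 1 is 0.1 m, then the turn, a rotation vector about the tool's x, y, z normalised to -1 to 1, where 1 is pi/2 rad, then the finger opening in mm, from 0 to 94. In form: [[x, y, z, ax, ay, az, gripper], ...]. A call has 1 to 12 rows; each row is the pose to reach, as a shift and turn from the pose commanded when the call began, along the tool's axes at that moment; what a row does not reach only later rows make up. A row lasts 1/12 s, in which the tool goes at most 41.7 mm and 7.16 degrees, less where a joint would pass 70% of its speed; a pose out of reach is approached as far as the arm can. A call with a number of a shift or a turn outside -1 to 1 is refused whole. A call with a gripper value outside its range is refused whole. The fingers move at their own pace and stop on an object; the grip force is fixed at half the most. Time passes only in rows, so rows that repeat a pose let the fingers close. It gives the time, the measured TCP pose, the force, the opening and the grip force at its end, in the units of the state.
- robot.get_obs(): the state, without advancing time (a new reading comes with each control period).
- robot.snapshot(name): name is "side" or "top" or "wrist"; returns the picture (400x640x3 uint8, red, green, blue); there is no depth.
- robot.camera_params(name): a dict with "camera_matrix" (3x3 intrinsics, pixels), "rvec" (rotation vector, rad) and "tvec" (3), from world to camera coordinates, as OpenCV has them; the wrist camera has in their place "tool_from_camera" (4x4, takes a point from camera to tool coordinates, whose origin is the TCP and whose axes are the flange's). Camera axes: x right, y down, z forward; pixel columns grow to the right and rows downward; lengths in m; the calibration is good to about 2 mm. The wrist camera is an equidistant fisheye: a pixel r from the principal point sees the ray r / f radians off the axis. A picture is of the moment at which its call begins: read the wrist's pose just before it. camera_params takes no time and is no camera call.
- robot.close_job(): hands the job in; it is judged then, once.
Trained networks look in the newest picture that a camera, given by its name, has taken for a name from the list of things; names that differ only in an ending like _2 or _b are one class to them, and where a whole thing is asked for, a point or a joint stands for the part that bears it (a point fixed in the world has none). Each returns a list of dicts, best first, with "conf" (0 to 1); they miss things now and then, are a little off and sometimes report something else, mostly with a low value. They report only what shows in the picture. A call takes as long as a camera call.
- robot.find_in(thing, camera): "extent" ([centre column, centre row, width, height] in pixels, round what is visible of it).
The state is a dict: "time": time; "joint_positions": joint angles; "qvel": joint speeds; "joint_torque": joint torques, N m; "tool_pos": TCP position; "ee_rot": TCP orientation; "wrist_force": force on the tool from outside, world axes, zero at the start; "wrist_torque": the same for the moment, N m; "width": finger opening in m; "finger_force": force on a finger pad.
Only numpy, scipy, OpenCV 4.12 (cv2) and the standard library are available. Lean on these libraries where they do the work, as an engineer would, in place of code of your own. Each camera call takes 0.05 s, during which the arm holds its last target. There are 200 camera calls.

## Working session

There is one attempt and no reset: what is moved stays moved. The work goes in short steps, Python scripts to look and compute and a tool call to move; the robot and the scene stay as the last step left them, time stands still between calls to the robot, and variables do not carry over. Pictures are saved under pics/ and viewed, at most 10 in all, crops included, and the job is handed in when it is done.

Besides the shell and the picture viewer there is one more tool, called in YAML: its name, and indented under it one key for each argument. servo_tool: Moves the arm, as the interface text tells. Scaled input: -1 to 1 covers 0.1 m each way for a shift and pi/2 rad each way for a turn. Its arguments: {"type":"object","properties":{"plan":{"type":"array","items":{"type":"array","items":{"type":"number"}}}},"required":["plan"]}

```bash
mkdir -p pics; ls; python3 - <<'E'
from bench import robot
import cv2,numpy as np
o=robot.get_obs();print(o['time'],o['tool_pos'],o['ee_rot'],o['width'])
for c in ['top','side']:
    im=robot.snapshot(c);cv2.imwrite(f'pics/{c}0.png',im[:,:,::-1])
    for t in ['jar','lid','empty_basket','full_basket']:
        print(c,t,[(np.round(d['extent'],1).tolist(),round(d['conf'],2)) for d in robot.find_in(t,c)[:3]])
    p=robot.camera_params(c);print({k:np.round(v,4).tolist() for k,v in p.items()})
E
```

```text
pics
0.0 [0.21080904 0.50743144 0.22131611] [-3.13939694e+00 -1.68465316e-04  2.74777817e+00] 0.09406558941088013
top jar [([321.7, 195.2, 63.4, 71.1], 0.58)]
top lid [([321.6, 183.9, 32.0, 26.7], 0.68)]
top empty_basket [([176.4, 233.3, 92.6, 101.6], 0.68)]
top full_basket [([455.0, 225.8, 102.0, 111.0], 0.75)]
{'camera_matrix': [[417.5996, 0.0, 320.4114], [0.0, 417.5996, 200.8845], [0.0, 0.0, 1.0]], 'rvec': [2.1512, -2.1287, 0.2022], 'tvec': [-0.0179, 0.5375, 0.7744]}
side jar [([320.9, 231.8, 64.0, 54.8], 0.76)]
side lid [([316.5, 199.8, 25.3, 30.8], 0.91)]
side empty_basket [([233.7, 171.4, 91.0, 69.7], 0.96)]
side full_basket [([373.0, 330.0, 124.8, 113.8], 0.6)]
{'camera_matrix': [[381.9509, 0.0, 314.2707], [0.0, 381.9509, 199.8714], [0.0, 0.0, 1.0]], 'rvec': [2.3343, -0.7284, 0.276], 'tvec': [-0.4573, 0.3043, 0.7386]}
```

View pics/top0.png

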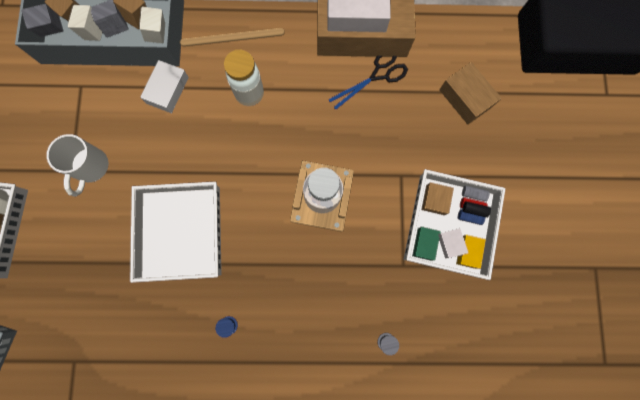

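View pics/side0.png

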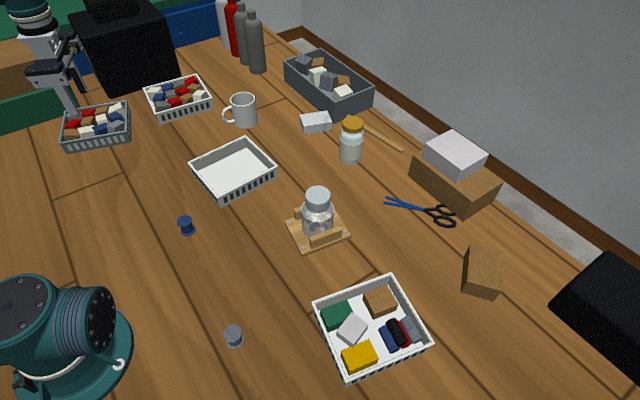

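```bash
cat > h.py <<'E'
from bench import robot
import cv2,numpy as np
from scipy.spatial.transform import Rotation as R
def plane(c,uv,z):
    p=robot.camera_params(c);M=R.from_rotvec(np.ravel(p['rvec'])).as_matrix();C=-M.T@np.ravel(p['tvec'])
    d=M.T@np.linalg.inv(p['camera_matrix'])@[*uv,1];return C+d*(z-C[2])/d[2]
def px(c,P):
    p=robot.camera_params(c);return cv2.projectPoints(np.array([P],float),p['rvec'],p['tvec'],p['camera_matrix'],None)[0].ravel()
E
python3 - <<'E'
from h import *
print('lid',plane('top',(321.6,183.9),.122),plane('side',(316.5,199.8),.118))
print('eb',plane('top',(176.4,233.3),.03),plane('side',(233.7,171.4),.022))
print('fb',plane('top',(455,225.8),.04))
E
```

```text
lid [ 0.55553671 -0.01281239  0.122     ] [ 0.55161125 -0.01497084  0.118     ]
eb [0.4724146  0.27002549 0.03      ] [0.47276067 0.26551071 0.022     ]
fb [ 0.49212938 -0.27816776  0.04      ]
```

The top view shows the lid at (323,183), the empty basket left at (175,232) and the full one right at (455,225). The side view agrees, with the lid at (317,199). Joint 6 has 5.1 rad of travel, so I'll start near its positive end.

```bash
cat >> h.py <<'E'
def legs(P,yaw,n=1):
    """normalised per-call rows going in n calls from now to P, yaw (tool down; yaw delta as given, unwrapped)"""
    o=robot.get_obs();p=np.array(o['tool_pos']);y=o['ee_rot'][2]
    for i in range(n):
        d=(np.array(P)-p)/n; c,s=np.cos(y),np.sin(y)
        print(np.round([(c*d[0]+s*d[1])/.1,(s*d[0]-c*d[1])/.1,-d[2]/.1,0,0,-((yaw-o['ee_rot'][2])/n)/(np.pi/2)],4)); y+=(yaw-o['ee_rot'][2])/n
E
python3 - <<'E'
from h import *
legs([.5535,-.014,.221],-.85,6)
p=robot.camera_params('wrist');print({k:np.round(v,4).tolist() for k,v in p.items()})
E
```

```text
[-0.8608 -0.5843  0.0024  0.      0.      0.3817]
[-1.0404  0.0034  0.0024  0.      0.      0.3817]
[-0.857   0.59    0.0024  0.      0.      0.3817]
[-0.3745  0.9707  0.0024  0.      0.      0.3817]
[0.2386 1.0127 0.0024 0.     0.     0.3817]
[0.7685 0.7013 0.0024 0.     0.     0.3817]
{'camera_matrix': [[309.7069, 0.0, 322.133], [0.0, 309.7069, 201.1295], [0.0, 0.0, 1.0]], 'tool_from_camera': [[-0.0017, -0.967, -0.2547, 0.0732], [1.0, -0.0018, 0.0002, 0.0008], [-0.0007, -0.2547, 0.967, -0.1634], [0.0, 0.0, 0.0, 1.0]]}
```

servo_tool:
  plan:
    - [-0.86,-0.58,0,0,0,0.38,94]
    - [-0.86,-0.58,0,0,0,0.38,94]
    - [-0.86,-0.58,0,0,0,0.38,94]
    - [-0.86,-0.58,0,0,0,0.38,94]
    - [-0.86,-0.58,0,0,0,0.38,94]
    - [-0.86,-0.58,0,0,0,0.38,94]

```text
time: 1.0
tool_pos: [0.2686, 0.4209, 0.2228]
ee_rot: [3.141, -0.0, 2.148]
wrist_force: [-0.0, -0.0, 0.1]
width: 0.0935
finger_force: 0.0
```

servo_tool:
  plan:
    - [-1,0,0,0,0,0.38,94]
    - [-1,0,0,0,0,0.38,94]
    - [-1,0,0,0,0,0.38,94]
    - [-1,0,0,0,0,0.38,94]
    - [-1,0,0,0,0,0.38,94]
    - [-1,0,0,0,0,0.38,94]

```text
time: 1.5
tool_pos: [0.3232, 0.3375, 0.2226]
ee_rot: [3.141, -0.0, 1.554]
wrist_force: [1.1, 0.7, 0.5]
width: 0.094
finger_force: 0.0
```

servo_tool:
  plan:
    - [-0.86,0.59,0,0,0,0.38,94]
    - [-0.86,0.59,0,0,0,0.38,94]
    - [-0.86,0.59,0,0,0,0.38,94]
    - [-0.86,0.59,0,0,0,0.38,94]
    - [-0.86,0.59,0,0,0,0.38,94]
    - [-0.86,0.59,0,0,0,0.38,94]

```text
time: 2.0
tool_pos: [0.3807, 0.2506, 0.2225]
ee_rot: [-3.142, -0.0, 0.959]
wrist_force: [0.3, -0.0, 0.1]
width: 0.094
finger_force: 0.0
```

servo_tool:
  plan:
    - [-0.37,0.97,0,0,0,0.38,94]
    - [-0.37,0.97,0,0,0,0.38,94]
    - [-0.37,0.97,0,0,0,0.38,94]
    - [-0.37,0.97,0,0,0,0.38,94]
    - [-0.37,0.97,0,0,0,0.38,94]
    - [-0.37,0.97,0,0,0,0.38,94]

```text
time: 2.5
tool_pos: [0.4387, 0.1647, 0.2223]
ee_rot: [-3.141, 0.0, 0.364]
wrist_force: [-0.6, 0.3, 0.3]
width: 0.0942
finger_force: 0.0
```

servo_tool:
  plan:
    - [0.24,1,0,0,0,0.38,94]
    - [0.24,1,0,0,0,0.38,94]
    - [0.24,1,0,0,0,0.38,94]
    - [0.24,1,0,0,0,0.38,94]
    - [0.24,1,0,0,0,0.38,94]
    - [0.24,1,0,0,0,0.38,94]

```text
time: 3.0
tool_pos: [0.4964, 0.0797, 0.2223]
ee_rot: [-3.142, 0.0, -0.232]
wrist_force: [0.8, -0.3, 0.3]
width: 0.0937
finger_force: 0.0
```

servo_tool:
  plan:
    - [0.77,0.7,0,0,0,0.38,94]
    - [0.77,0.7,0,0,0,0.38,94]
    - [0.77,0.7,0,0,0,0.38,94]
    - [0.77,0.7,0,0,0,0.38,94]
    - [0.77,0.7,0,0,0,0.38,94]
    - [0.77,0.7,0,0,0,0.38,94]
    - [0.77,0.7,0,0,0,0.38,94]

```text
time: 3.58
tool_pos: [0.5547, -0.0059, 0.2225]
ee_rot: [-3.141, 0.0, -0.825]
wrist_force: [-0.6, 0.7, 0.0]
width: 0.0939
finger_force: 0.0
```

```bash
cat >> h.py <<'E'
def wray(uv,z,o):
    p=robot.camera_params('wrist');K=p['camera_matrix'];T=p['tool_from_camera']
    q=(np.array(uv)-[K[0,2],K[1,2]])/K[0,0];th=np.linalg.norm(q)
    d=np.array([*(q/th*np.sin(th)),np.cos(th)])
    Rt=R.from_euler('xyz',o['ee_rot']).as_matrix();C=Rt@T[:3,3]+o['tool_pos'];d=Rt@T[:3,:3]@d
    return C+d*(z-C[2])/d[2]
def wpx(P,o):
    p=robot.camera_params('wrist');K=p['camera_matrix'];T=np.linalg.inv(p['tool_from_camera'])
    Rt=R.from_euler('xyz',o['ee_rot']).as_matrix();c=T[:3,:3]@(Rt.T@(np.array(P)-o['tool_pos']))+T[:3,3]
    r=np.hypot(c[0],c[1]);return np.array([K[0,2],K[1,2]])+K[0,0]*np.arctan2(r,c[2])*c[:2]/r
E
python3 - <<'E'
from h import *
o=robot.get_obs();im=robot.snapshot('wrist').copy()
print(o['joint_positions'],o['tool_pos'])
for d in robot.find_in('lid','wrist')[:2]: print(d, wray(d['extent'][:2],.13,o))
for i in range(0,360,5):
    a=np.radians(i);u=wpx([.5535+.028*np.cos(a),-.014+.028*np.sin(a),.134],o)
    cv2.circle(im,tuple(int(v) for v in np.round(u)),0,(255,0,0),-1)
cv2.imwrite('pics/w1.png',im[:,:,::-1])
E
```

```text
[-1.12968864e-01  9.77073307e-02  1.35940977e+00  1.36525889e-04
  1.68448053e+00  2.28330049e+00] [ 0.55466433 -0.00591908  0.22246802]
{'extent': [327.6, 201.5, 69.9, 64.4], 'conf': 0.8} [ 0.55656682 -0.01290322  0.13      ]
{'extent': [323.4, 175.6, 129.9, 129.1], 'conf': 0.21} [ 0.57445518 -0.02701108  0.13      ]
```

View pics/w1.png

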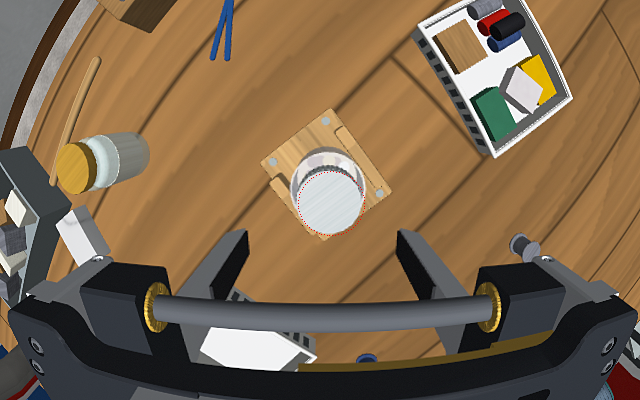

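The picture shows the lid top as a disc centred near (331,202). My predicted circle is within a pixel or two of it.

```bash
python3 - <<'E'
from h import *
o=robot.get_obs()
print(wpx([.5535,-.014,.134],o))
for uv in [(330,202),(331,202),(331,203)]: print(wray(uv,.134,o))
for P in ([.5545,-.014,.121],): legs(P,o['ee_rot'][2]-.1,1)
E
```

```text
[331.19201995 204.06322719]
[ 0.55547137 -0.01464329  0.134     ]
[ 0.55484912 -0.015213    0.134     ]
[ 0.55425384 -0.01457255  0.134     ]
[0.0591 0.0556 1.0162 0.     0.     0.0637]
```

```bash
python3 -c "
import cv2
im=cv2.imread('pics/w1.png')[155:250,280:385];cv2.imwrite('pics/w1c.png',cv2.resize(im,None,fx=6,fy=6,interpolation=0))"
```

```text
(no output)
```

View pics/w1c.png

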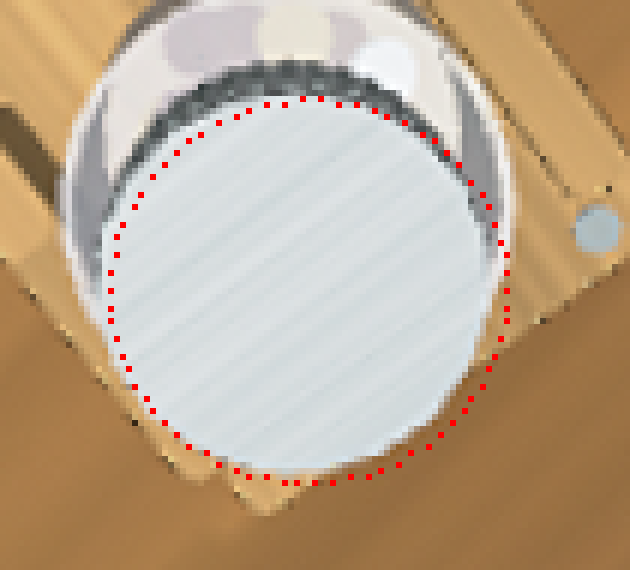

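The crop puts the lid's top at about (329,202), which is world (0.556, -0.014). I'll centre over it and go down.

servo_tool:
  plan:
    - [0.068,0.046,0,0,0,0,94]
    - [0.068,0.046,0.3,0,0,0,94]
    - [0.068,0.046,0.5,0,0,0,94]
    - [0.068,0.046,0.7,0,0,0,94]
    - [0.068,0.046,0.85,0,0,0,94]
    - [0.068,0.046,0.95,0,0,0,94]
    - [0.068,0.046,1,0,0,0,94]
    - [0.068,0.046,1,0,0,0,94]
    - [0.068,0.046,1,0,0,0,94]

```text
time: 4.43
tool_pos: [0.5563, -0.0149, 0.1232]
ee_rot: [-3.141, -0.001, -0.833]
wrist_force: [0.9, 0.2, -0.4]
width: 0.0942
finger_force: 0.0
```

servo_tool:
  plan:
    - [0,0,0.03,0,0,0,70]
    - [0,0,0.03,0,0,0,64]
    - [0,0,0.03,0,0,0,62]
    - [0,0,0.03,0,0,0,60]
    - [0,0,0.03,0,0,0,60]
    - [0,0,0.03,0,0,0,60]
    - [0,0,0.03,0,0,0,60]

```text
time: 5.02
tool_pos: [0.5559, -0.0147, 0.1196]
ee_rot: [-3.141, -0.0, -0.834]
wrist_force: [0.7, 0.3, 1.1]
width: 0.0603
finger_force: 0.0
```

servo_tool:
  plan:
    - [0,0,0,0,0,0,40]
    - [0,0,0,0,0,0,40]
    - [0,0,0,0,0,0,40]
    - [0,0,0,0,0,0,40]
    - [0,0,0,0,0,0,40]
    - [0,0,0,0,0,0,40]

```text
time: 5.52
tool_pos: [0.5557, -0.0148, 0.1195]
ee_rot: [3.141, 0.0, -0.834]
wrist_force: [-0.8, -0.1, 0.2]
width: 0.0562
finger_force: 30.0
```

servo_tool:
  plan:
    - [0,0,-0.004,0,0,-0.07,40]
    - [0,0,-0.008,0,0,-0.14,40]
    - [0,0,-0.012,0,0,-0.21,40]
    - [0,0,-0.016,0,0,-0.28,40]
    - [0,0,-0.02,0,0,-0.35,40]
    - [0,0,-0.024,0,0,-0.42,40]
    - [0,0,-0.028,0,0,-0.49,40]
    - [0,0,-0.032,0,0,-0.56,40]
    - [0,0,-0.036,0,0,-0.63,40]
    - [0,0,-0.04,0,0,-0.7,40]
    - [0,0,-0.044,0,0,-0.77,40]
    - [0,0,-0.048,0,0,-0.84,40]

```text
time: 6.52
tool_pos: [0.5558, -0.0145, 0.1238]
ee_rot: [-3.141, 0.0, 0.491]
wrist_force: [-0.7, 0.5, 0.2]
width: 0.0559
finger_force: 30.0
```

```bash
python3 - <<'E'
from h import *
o=robot.get_obs();print({k:np.round(v,3).tolist() for k,v in o.items()})
im=robot.snapshot('wrist');cv2.imwrite('pics/w2.png',im[100:300,150:500,::-1])
E
```

```text
{'time': 6.517, 'joint_positions': [-0.128, 0.141, 1.509, 0.0, 1.492, 0.951], 'qvel': [-0.001, -0.001, -0.007, -0.001, 0.01, -1.305], 'joint_torque': [0.028, -35.887, -29.791, 0.073, -0.055, 1.083], 'tool_pos': [0.556, -0.015, 0.124], 'ee_rot': [-3.141, 0.0, 0.491], 'wrist_force': [-0.697, 0.521, 0.238], 'wrist_torque': [-0.038, 0.103, -0.053], 'finger_force': 29.998, 'width': 0.056}
```

View pics/w2.png

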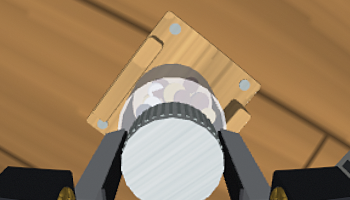

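The jar has turned in view while the lid's brushed grain at (170,160) still lies as it did relative to the jaws, so the lid turned with them. I'll go on.

servo_tool:
  plan:
    - [0,0,-0.004,0,0,-0.07,40]
    - [0,0,-0.008,0,0,-0.14,40]
    - [0,0,-0.012,0,0,-0.21,40]
    - [0,0,-0.016,0,0,-0.28,40]
    - [0,0,-0.02,0,0,-0.35,40]
    - [0,0,-0.024,0,0,-0.42,40]
    - [0,0,-0.028,0,0,-0.49,40]
    - [0,0,-0.032,0,0,-0.56,40]
    - [0,0,-0.036,0,0,-0.63,40]
    - [0,0,-0.04,0,0,-0.7,40]
    - [0,0,-0.044,0,0,-0.77,40]
    - [0,0,-0.048,0,0,-0.84,40]

```text
time: 7.57
tool_pos: [0.5557, -0.0145, 0.1285]
ee_rot: [-3.141, -0.001, 1.808]
wrist_force: [0.7, 0.2, -1.4]
width: 0.0558
finger_force: 30.0
```

servo_tool:
  plan:
    - [0,0,-0.004,0,0,-0.07,40]
    - [0,0,-0.008,0,0,-0.14,40]
    - [0,0,-0.012,0,0,-0.21,40]
    - [0,0,-0.016,0,0,-0.28,40]
    - [0,0,-0.02,0,0,-0.35,40]
    - [0,0,-0.024,0,0,-0.42,40]
    - [0,0,-0.028,0,0,-0.49,40]
    - [0,0,-0.032,0,0,-0.56,40]
    - [0,0,-0.036,0,0,-0.63,40]
    - [0,0,-0.04,0,0,-0.7,40]
    - [0,0,-0.044,0,0,-0.77,40]
    - [0,0,-0.048,0,0,-0.84,40]

```text
time: 8.57
tool_pos: [0.5558, -0.0146, 0.1333]
ee_rot: [3.141, -0.0, 3.128]
wrist_force: [1.5, 0.5, -1.6]
width: 0.0562
finger_force: 30.0
```

servo_tool:
  plan:
    - [0,0,-0.004,0,0,-0.07,40]
    - [0,0,-0.008,0,0,-0.14,40]
    - [0,0,-0.012,0,0,-0.21,40]
    - [0,0,-0.016,0,0,-0.28,40]
    - [0,0,-0.016,0,0,-0.28,40]
    - [0,0,-0.016,0,0,-0.28,40]

```text
time: 9.07
tool_pos: [0.5559, -0.0146, 0.1353]
ee_rot: [3.141, 0.0, -2.723]
wrist_force: [-0.3, -0.2, -0.7]
width: 0.0559
finger_force: 30.0
```

servo_tool:
  plan:
    - [0,0,-0.01,0,0,0,40]
    - [0,0,-0.02,0,0,0,40]
    - [0,0,-0.03,0,0,0,40]
    - [0,0,-0.04,0,0,0,40]

```text
time: 9.4
tool_pos: [0.5559, -0.0147, 0.1396]
ee_rot: [-3.142, 0.0, -2.719]
wrist_force: [0.8, 0.5, -0.1]
width: 0.0564
finger_force: 30.0
```

Free: no force against the lift. I'll raise it and hold it clear, then check.

servo_tool:
  plan:
    - [0,0,-0.1,0,0,0,40]
    - [0,0,-0.2,0,0,0,40]
    - [0,0,-0.35,0,0,0,40]
    - [0,0,-0.5,0,0,0,40]
    - [0,0,-0.6,0,0,0,40]
    - [0,0,-0.6,0,0,0,40]
    - [0,0,-0.6,0,0,0,40]
    - [0,0,-0.6,0,0,0,40]

```text
time: 10.07
tool_pos: [0.5556, -0.0147, 0.1989]
ee_rot: [3.141, -0.001, -2.719]
wrist_force: [0.8, 0.5, -1.2]
width: 0.0562
finger_force: 30.0
```

```bash
python3 - <<'E'
from h import *
o=robot.get_obs();print(o['tool_pos'],o['wrist_force'],o['finger_force'],o['joint_positions'])
im=robot.snapshot('side');cv2.imwrite('pics/s2.png',cv2.resize(im[90:300,170:420,::-1],None,fx=2,fy=2))
for d in robot.find_in('empty_basket','side')[:2]: print(d)
im=robot.snapshot('top')
for d in robot.find_in('empty_basket','top')[:2]: print(d)
# floor corners seen in top0: inner floor fitted from bright area
t=cv2.imread('pics/top0.png');g=cv2.inRange(t[175:290,125:225],(200,200,200),(255,255,255))
c=max(cv2.findContours(g,0,2)[0],key=cv2.contourArea)+[125,175];r=cv2.minAreaRect(c);print(r,plane('top',r[0],.004))
legs([.471,.268,.196],o['ee_rot'][2]+.0,3)
E
```

```text
[ 0.5555677  -0.0146932   0.19894455] [ 0.75445539  0.52127404 -1.16865941] 29.99979168176651 [-1.28526087e-01  1.06373757e-01  1.39637433e+00  1.09679574e-04
  1.63972475e+00 -2.12221815e+00]
{'extent': [232.9, 170.5, 90.4, 77.8], 'conf': 0.66}
{'extent': [176.1, 233.3, 90.6, 100.8], 'conf': 0.57}
((173.49996948242188, 231.99996948242188), (84.99998474121094, 97.99998474121094), 0.0) [0.47733791 0.28452081 0.004     ]
[-0.1302  0.9747  0.0078  0.      0.      0.    ]
[-0.1302  0.9747  0.0078  0.      0.      0.    ]
[-0.1302  0.9747  0.0078  0.      0.      0.    ]
```

View pics/s2.png

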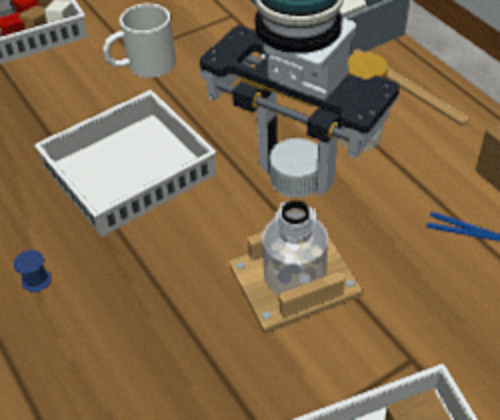

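The lid is held level above the bare neck (295,165 in the crop). The empty basket is unmoved, with its centre near (0.473, 0.268). I'll carry it over.

servo_tool:
  plan:
    - [-0.04,0.25,0,0,0,0,40]
    - [-0.08,0.5,0,0,0,0,40]
    - [-0.1,0.75,0,0,0,0,40]
    - [-0.13,0.97,0,0,0,0,40]

```text
time: 10.6
tool_pos: [0.5271, 0.0801, 0.1988]
ee_rot: [3.141, -0.001, -2.719]
wrist_force: [0.4, 0.3, -0.8]
width: 0.0558
finger_force: 30.0
```

servo_tool:
  plan:
    - [-0.04,0.25,0,0,0,0,40]
    - [-0.08,0.5,0,0,0,0,40]
    - [-0.1,0.75,0,0,0,0,40]
    - [-0.13,0.97,0,0,0,0,40]

```text
time: 10.93
tool_pos: [0.4989, 0.1741, 0.1989]
ee_rot: [3.141, -0.001, -2.718]
wrist_force: [-0.9, 0.1, -2.3]
width: 0.0563
finger_force: 30.0
```

servo_tool:
  plan:
    - [-0.04,0.25,0,0,0,0,40]
    - [-0.08,0.5,0,0,0,0,40]
    - [-0.1,0.75,0,0,0,0,40]
    - [-0.13,0.9,0,0,0,0,40]
    - [-0.13,0.97,0,0,0,0,40]
    - [-0.13,0.97,0,0,0,0,40]
    - [-0.13,0.97,0,0,0,0,40]

```text
time: 11.52
tool_pos: [0.4719, 0.2662, 0.1991]
ee_rot: [-3.141, -0.001, -2.718]
wrist_force: [-0.2, 0.2, -1.5]
width: 0.056
finger_force: 30.0
```

servo_tool:
  plan:
    - [0,0,0.1,0,0,0,40]
    - [0,0,0.25,0,0,0,40]
    - [0,0,0.4,0,0,0,40]
    - [0,0,0.55,0,0,0,40]
    - [0,0,0.7,0,0,0,40]
    - [0,0,0.85,0,0,0,40]
    - [0,0,1,0,0,0,40]
    - [0,0,1,0,0,0,40]
    - [0,0,1,0,0,0,40]

```text
time: 12.27
tool_pos: [0.4714, 0.2653, 0.0981]
ee_rot: [-3.141, -0.003, -2.72]
wrist_force: [0.3, -0.2, -0.9]
width: 0.0561
finger_force: 30.0
```

```bash
python3 - <<'E'
from h import *
o=robot.get_obs();print(o['tool_pos'],o['ee_rot'],o['wrist_force'],o['finger_force'])
print(plane('top',(175,232),.045))
im=robot.snapshot('side');cv2.imwrite('pics/s3.png',cv2.resize(im[60:260,120:370,::-1],None,fx=2,fy=2))
E
```

```text
[0.47143835 0.26528597 0.09807274] [-3.14145105e+00 -3.01434818e-03 -2.72010316e+00] [ 0.32934172 -0.1728269  -0.88721212] 29.999796263873577
[0.47354384 0.2679935  0.045     ]
```

View pics/s3.png

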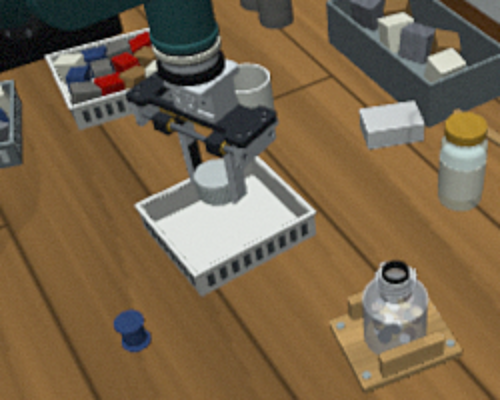

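The lid, at (215,182), hangs over the middle of the basket. Lowering now.

servo_tool:
  plan:
    - [0,0,0.15,0,0,0,40]
    - [0,0,0.3,0,0,0,40]
    - [0,0,0.45,0,0,0,40]
    - [0,0,0.58,0,0,0,40]
    - [0,0,0.66,0,0,0,40]
    - [0,0,0.7,0,0,0,40]
    - [0,0,0.72,0,0,0,40]
    - [0,0,0.73,0,0,0,40]
    - [0,0,0.74,0,0,0,40]
    - [0,0,0.74,0,0,0,40]

```text
time: 13.15
tool_pos: [0.4725, 0.2669, 0.0262]
ee_rot: [3.142, 0.001, -2.719]
wrist_force: [-0.2, -0.1, -0.8]
width: 0.0561
finger_force: 30.0
```

servo_tool:
  plan:
    - [0,0,0.006,0,0,0,40]
    - [0,0,0.012,0,0,0,40]
    - [0,0,0.012,0,0,0,40]
    - [0,0,0.012,0,0,0,40]

```text
time: 13.48
tool_pos: [0.472, 0.2667, 0.0244]
ee_rot: [3.142, 0.0, -2.719]
wrist_force: [-0.3, -0.3, -0.5]
width: 0.0561
finger_force: 30.0
```

servo_tool:
  plan:
    - [0,0,0.006,0,0,0,40]
    - [0,0,0.012,0,0,0,40]
    - [0,0,0.018,0,0,0,40]
    - [0,0,0.018,0,0,0,40]
    - [0,0,0.018,0,0,0,40]

```text
time: 13.9
tool_pos: [0.4719, 0.2666, 0.0224]
ee_rot: [3.142, -0.0, -2.719]
wrist_force: [0.2, 0.1, -0.3]
width: 0.0559
finger_force: 30.0
```

Under about 1 mm to the floor, so I'll release and retreat.

servo_tool:
  plan:
    - [0,0,0,0,0,0,57]
    - [0,0,0,0,0,0,60]
    - [0,0,0,0,0,0,66]
    - [0,0,0,0,0,0,74]
    - [0,0,0,0,0,0,74]
    - [0,0,0,0,0,0,74]

```text
time: 14.4
tool_pos: [0.472, 0.2667, 0.0226]
ee_rot: [3.142, 0.0, -2.719]
wrist_force: [0.2, 0.3, 0.5]
width: 0.0742
finger_force: 0.0
```

servo_tool:
  plan:
    - [0,0,-0.05,0,0,0,74]
    - [0,0,-0.15,0,0,0,74]
    - [0,0,-0.3,0,0,0,74]
    - [0,0,-0.5,0,0,0,74]
    - [0,0,-0.7,0,0,0,74]
    - [0,0,-0.9,0,0,0,74]
    - [0,0,-1,0,0,0,74]
    - [0,0,-1,0,0,0,74]
    - [0,0,-1,0,0,0,74]

```text
time: 15.15
tool_pos: [0.4722, 0.2668, 0.1231]
ee_rot: [3.142, 0.002, -2.719]
wrist_force: [-0.0, 0.6, -0.7]
width: 0.0741
finger_force: 0.0
```

```bash
python3 - <<'E'
from h import *
o=robot.get_obs();print(o['tool_pos'],o['finger_force'],o['time'])
im=robot.snapshot('side');cv2.imwrite('pics/s4.png',cv2.resize(im[60:260,120:370,::-1],None,fx=2,fy=2))
E
```

```text
[0.47224496 0.26675122 0.12314269] 0.0 15.15
```

View pics/s4.png

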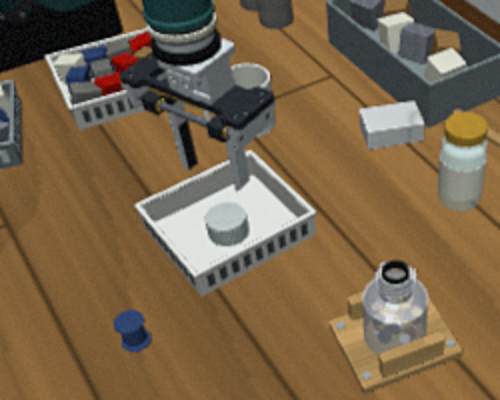

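The lid lies flat and top up in the middle of the basket (227,222), and the gripper is clear.

```bash
python3 -c "
from bench import robot
print(robot.close_job())"
```

```text
the job is handed in; nothing more can be done
None
```

The lid was unscrewed and set down flat, top side up, near the middle of the empty basket, the gripper is clear, and the job was handed in at about 15 s; no verdict came back.

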